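Test both contact sides of a lamp module in the clamp tester

ROBOT

A 6-joint arm with a two-finger parallel gripper is mounted at the origin on the work surface. World frame = base frame: x ahead of the robot, y to its left, z up, the work surface at z = 0. Lengths are in m, angles in rad, forces in N, time in s.
With the tool pointing down it reaches from about 0.35 to 0.975 m from the base axis. Payload 4.9 kg.
Tool frame: the origin (TCP) lies midway between the tips of the shut fingers; the grasp point (between the pads) lies 19 mm behind it (ctrl.hold_point_z is the distance from the TCP to the grasp point, in m); z points along the fingers, y is the line along which they close (so a half turn about z gives the same grasp; the last joint's range is limited). The gripper opens to 85 mm and grips with 20 to 120 N. Pads are 22 mm wide; open, the fingers measure 114 mm over their backs; the gripper's body (76 mm by 85 mm) begins 54 mm behind the grasp point. The pads swing forward as they close: fully open they stand 13 mm farther back than shut.
Start: joints at [1.154, 0.053, 1.613, -0, 1.476, -0.119], TCP at [0.183, 0.597, 0.231] pointing down, gripper open.
Joint ranges: [-3.01, 3.01], [-1.01, 2.22], [0.06, 2.58], [-1.02, 4.17], [0.09, 2.62], [-3.14, 3.14]. Speed limits (rad/s): [2.57, 2.57, 3.14, 3.14, 3.14, 3.14].

INTERFACE

Orientations are given as a rotation vector (axis times angle).
In Python, from station import status, viewer, finish_job, ctrl gives the robot as it stands.
- The arm moves only by the shell command python3 -m jog 'ROWS' [FORCE]. ROWS is JSON, a list of rows, each a list of 7 numbers: the turn, a rotation vector about the tool's x, y, z each as a share of 5 degrees, from -1 to 1, then the shift along the tool's x, y, z each as a share of 30 mm, from -1 to 1, then the opening, from -1 (shut) to 1 (fully open). A call has 1 to 5 rows; each row shifts and turns the commanded pose from where the row before left it, along the tool's axes as they then stand; what a row does not reach is not made up. A row lasts 1/8 s, in which the tool goes at most 62.5 mm and 10.7 degrees, less where a joint would pass 70% of its speed; a pose out of reach is approached as far as the arm can. A call with a number of a shift or a turn outside -1 to 1 is refused whole. A call with a gripper value outside its range is refused whole. The fingers move at their own pace and stop on an object; FORCE is the grip in N (left out, the last holds). Time passes only in rows, so rows that do not move let the fingers close. It gives the time, the measured TCP pose, the force, the opening and the grip force at its end, in the units of the state.
- status.get_obs(): the state, without advancing time (a new reading comes with each control period).
- viewer.get_image(name): name is "side" or "top"; returns a dict with "img" (400x640x3 uint8, red, green, blue), "fovy" (degrees; the focal length in pixels is half the picture's height over the tangent of half this angle, whatever the lens; pixels are square), "cx", "cy" (the principal point, pixels), "distortion" ([k1, k2, p1, p2, k3] as OpenCV has them; the pictures are not rectified), "rvec" (rotation vector, rad) and "tvec" (3), from world to camera coordinates, as OpenCV has them. Camera axes: x right, y down, z forward; pixel columns grow to the right and rows downward; lengths in m; the calibration is good to about 2 mm. A picture is of the moment at which its call begins. There is no depth.
- finish_job(): hands the job in; it is judged then, once.
The state is a dict: "t": time; "q": joint angles; "dq": joint speeds; "effort": joint torques, N m; "tool_pos": TCP position; "tool_rot": TCP orientation; "contact_force": force on the tool from outside, world axes, zero at the start; "wrist_torque": the same for the moment, N m; "opening": finger opening in m; "grip_force": force on a finger pad.
Only numpy, scipy, OpenCV 4.12 (cv2) and the standard library are available. Lean on these libraries where they do the work, as an engineer would, in place of code of your own. Each camera call takes 0.05 s, during which the arm holds its last target. There are 200 camera calls.

TASK

Test the black lamp module on both of its contact sides in the clamp tester: first seat it upright in the pocket with its copper side against the brass contact bar and swing the red lever fully shut for a moment, then open the lever, lift the module out, turn it, and seat it with its blue side against the bar and the lever fully shut again. Leave it clamped like that and let go. Keep the module upright throughout, and leave the white spare module, the green glass blank, the bottle and the screwdriver where they are.

Things in the scene. Friction and masses are not known exactly. Their poses are not given: they have to be found in the camera images.
- module: lamp module: black block 46 x 46 x 44 mm high with a clear glass cone on top (26 mm wide, 18 mm high); about 0.2 kg. Origin: centre of the underside, z up. Copper plate, and copper stripe on the top edge, at its +x side; blue ones at its +y side; -x and -y sides black with grey ribs. Starts upright on the carrier disc, turned any way; fingers fit only on its +y and -y sides there (see spare)
- module_copper (a point): centre of the module's copper side face, 23 mm from the module's axis, 22 mm above its underside
- module_blue (a point): centre of the module's blue side face, 23 mm from the module's axis, 22 mm above its underside
- tester: clamp tester, fixed: aluminium base 125 x 130 x 12 mm, its top the pocket's floor. Origin: on the table under a fully seated module's axis. Grey contact bar 24 x 64 mm at its +x side, 70 mm high; its face, with brass strips, at x = 23 mm. Module goes in from above; fingers fit only on the sides facing +y and -y (bar and lever fill the others), so it must be put down and regrasped between passes
- tester_seat (a point): centre of the pocket's floor, 12 mm above the table, where the underside's centre of a fully seated module lies. Low white edges bound the pocket: guides at tester y = -26 and +26 mm (3 mm of play each side) and a lip at tester x = -30 mm (7 mm of play along x; the lever takes it up); all upright to 16 mm above the table, then flaring outwards to 21 mm
- tester_bar (a point): centre of the contact bar's face, at tester x = 23, y = 0, z = 34 mm; a seated module's face centre comes to within 1 or 2 mm of it
- lever (a joint): angle of the red swing lever about its upright pin, rad: 0 = fully shut (hard stop; arm along tester -y, in front of the module), opens up to 1.9 (1.57: arm along tester -x); above 0.8 clear of module and hand. Stays where left; 1.5 N at the grip moves it. Starts at 0.85 to 1.5. Shutting pushes the module to the bar and puts a tongue over its top edge: nothing goes in or out while shut
- lever_grip (a point): point on the axis of the lever's upright red round grip (16 mm diameter, from 40 to 110 mm above the table), 92 mm above the table, 84 mm from the pin. The lever's arm is 26 to 40 mm high and its black presser and tongue reach 64 mm high, 30 to 54 mm from the pin
- lever_hinge (a point): point on the lever's upright pin axis, at tester x = -40, y = +42 mm, 92 mm above the table. The grip lies at this point + 84 mm x (-sin a, -cos a) in tester x, y, with a the joint value
- pad: black rubber pad 100 x 100 x 3 mm fixed on the table, clear of the other things: a place to put the module down for regrasping. Origin: centre of its underside
- disc: aluminium carrier disc, 210 mm diameter, 6 mm thick, fixed, on which the module, the spare and the blank start. Origin: centre of its underside
- spare: white spare module, same shape and size without coloured plates; a bystander. Origin: centre of its underside. It stands 6 to 14 mm in front of either the module's copper (+x) side or its -x side, so no finger fits there; the low blank lies on the other side
- blank: round green glass blank, 36 mm diameter, 8 mm high, lying flat; a bystander. Origin: centre of its underside
- bottle: white bottle with blue cap, 56 mm diameter, 110 mm high; a bystander. Origin: centre of its underside
- driver: orange screwdriver lying on the table; a bystander
Mind the look-alikes: they are no part of the job. What is shaped like the tester but brown is not meant.

How it is judged:
By the outcome, as a careful person would: the job done as asked, in the order asked, and still so for the second after the job is handed in, with the robot touching nothing.
It also fails if it takes over 72 s, if anything falls off the work surface, if the arm or the gripper's body presses on something with over 40 N, if the wrist force passes 120 N, or if a joint passes its speed limit or range.

## Working session

There is one attempt and no reset: what is moved stays moved. The work goes in short steps, Python scripts to look and compute and a shell command to move; the robot and the scene stay as the last step left them, time stands still between calls to the robot, and variables do not carry over. Pictures are saved under pics/ and viewed, at most 15 in all, crops included, and the job is handed in when it is done.

```bash
mkdir -p pics; ls
cat > h.py <<'E'
import numpy as np, cv2, json
from station import status, viewer, ctrl
from scipy.spatial.transform import Rotation as R
def snap(name,f=None):
    d=viewer.get_image(name)
    if f: cv2.imwrite('pics/'+f,d['img'][:,:,::-1])
    return d
def cam(d):
    h=d['img'].shape[0]; f=h/2/np.tan(np.radians(d['fovy'])/2)
    K=np.array([[f,0,d['cx']],[0,f,d['cy']],[0,0,1.]])
    return K,np.array(d['distortion'],float),np.array(d['rvec'],float),np.array(d['tvec'],float)
def ray(d,uv):
    K,D,r,t=cam(d); M=cv2.Rodrigues(r)[0]
    p=cv2.undistortPoints(np.array(uv,float).reshape(-1,1,2),K,D).reshape(-1,2)
    v=np.c_[p,np.ones(len(p))]@M
    return -M.T@t, v
def plane(d,uv,z):
    o,v=ray(d,uv); return o+v*((z-o[2])/v[:,2])[:,None]
def proj(d,P):
    K,D,r,t=cam(d); return cv2.projectPoints(np.array(P,float).reshape(-1,1,3),r,t,K,D)[0].reshape(-1,2)
E
python3 - <<'E'
from h import *
for n in('top','side'):
    d=snap(n,n+'0.png'); o,v=ray(d,[[320,200]]); print(n,d['fovy'],o,v,d['distortion'])
s=status.get_obs();print(s['t'],s['tool_pos'],s['tool_rot'],s['opening'],s['contact_force'],ctrl.hold_point_z)
print(R.from_rotvec(s['tool_rot']).as_matrix().round(3))
E
```

```text
pics
top 51.28306181084096 [ 0.41337563 -0.12080865  1.13782167] [[ 0.0960536  -0.01543758 -0.99553802]] [-0.08702877  0.          0.          0.          0.        ]
side 43.02162410406629 [-0.30677484 -0.86243244  0.89257919] [[ 0.58580092  0.56035293 -0.5855375 ]] [-0.00135421  0.          0.          0.          0.        ]
0.1 [0.18316306 0.5969712  0.23015692] [-4.66038977e-01 -3.10633726e+00  2.86484560e-03] 0.08538270975711536 [-0.04212455 -0.48336549 -0.52649458] 0.0187
[[-0.956  0.293 -0.001]
 [ 0.293  0.956 -0.002]
 [ 0.    -0.002 -1.   ]]
```

View pics/top0.png

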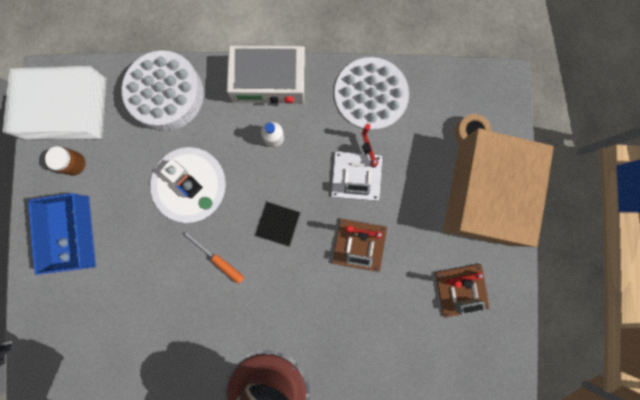

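View pics/side0.png

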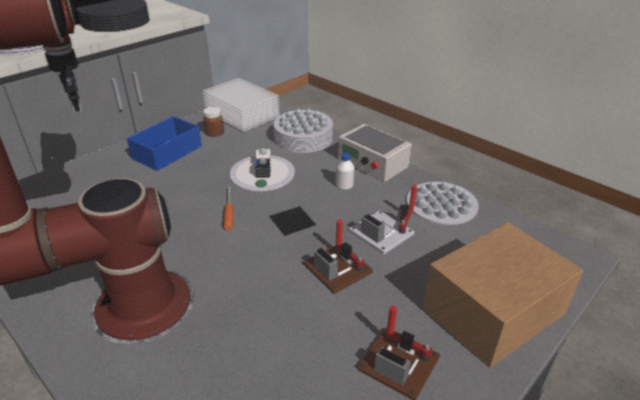

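The top view shows the disc at about (188,184) with the spare at (173,170) and the module at (188,186). The aluminium tester is at (357,177) with its lever grip near (366,130), and the pad is at (278,223). The robot base is at (267,385). Next I'll view enlarged crops.

Run:
```python
from h import *
t=cv2.imread('pics/top0.png'); s=cv2.imread('pics/side0.png')
z=lambda im,x,y,w,h,k:cv2.resize(im[y:y+h,x:x+w],None,fx=k,fy=k,interpolation=cv2.INTER_CUBIC)
a=z(t,155,152,50,37,8);b=z(t,320,118,70,85,5)[:,:350]
c=z(s,235,140,50,50,6);
out=np.zeros((600,760,3),np.uint8)
out[:296,:400]=a; out[:425,405:755]=b; out[298:598,:300]=c
cv2.imwrite('pics/crops.png',out)
d=viewer.get_image('top')
print(plane(d,[[188,184]],.006),plane(d,[[278,223]],.003),plane(d,[[357,177]],.012),plane(d,[[267,385]],0))
```

```text
[[0.56251678 0.22544943 0.006     ]] [[ 0.45852723 -0.02466988  0.003     ]] [[ 0.58637702 -0.23863548  0.012     ]] [[ 0.0204775 -0.0011139  0.       ]]
```

View pics/crops.png

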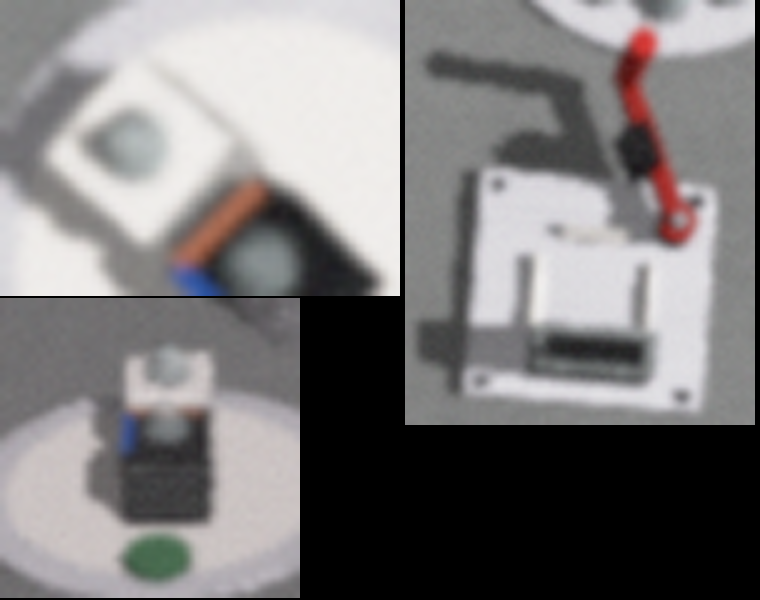

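The module's copper side faces up-left in the image, about 43° in world, with the spare in front of it. Blue faces lower-left. The tester's bar is on the robot side, so tester x is about world -x. The hinge is upper right and the lever points away at about 1.4 rad. Now for exact measurements.

```bash
cat > meas.py <<'E'
from h import *
d=snap('top'); I=d['img'].astype(int); hsv=cv2.cvtColor(d['img'],cv2.COLOR_RGB2HSV).astype(int)
def m(mask,x0,y0,x1,y1):
    o=np.zeros(mask.shape,np.uint8); o[y0:y1,x0:x1]=mask[y0:y1,x0:x1]; return o
def pts(k): ys,xs=np.nonzero(k); return np.c_[xs,ys].astype(float)
def big(k):
    c=max(cv2.findContours(k,cv2.RETR_EXTERNAL,cv2.CHAIN_APPROX_NONE)[0],key=cv2.contourArea); return c.reshape(-1,2).astype(float)
def rect(P): return cv2.minAreaRect((P[:,:2]*1000).astype(np.float32))
H,S,V=hsv[...,0],hsv[...,1],hsv[...,2]
w=m((V>165)&(S<50),325,148,390,205); r=rect(plane(d,big(w),.012)); print('base',r)
bx=cv2.boxPoints(r); print(bx.round(1).tolist())
red=m((S>150)&((H<8)|(H>172)),350,115,390,172); p=pts(red)
print('red n',len(p),p.min(0),p.max(0))
# grip: top end; hinge : bottom
g=p[p[:,1]<p[:,1].min()+5]; print('grip top px',g.mean(0),plane(d,[g.mean(0)],.110))
hp=p[p[:,1]>p[:,1].max()-7]; print('pin px',hp.mean(0),plane(d,[hp.mean(0)],.040))
k=m((V<90),255,198,305,248); r=rect(plane(d,big(k),.003)); print('pad',r)
cu=m((H<16)&(S>90)&(V>80),172,170,195,192); P=plane(d,pts(cu),.05);print('cu',len(P),P.mean(0),rect(P))
bl=m((H>100)&(H<130)&(S>130),170,175,195,200); P2=plane(d,pts(bl),.05);print('bl',len(P2),P2.mean(0),rect(P2))
dk=m(((V<85)&(S<120)),172,170,207,200); c=big(dk); print('dark',rect(plane(d,c,.05)))
E
python3 meas.py
```

```text
base ((591.0902099609375, -239.3538055419922), (131.0757293701172, 126.28581237792969), 85.96469116210938)
[[523.5, -300.29998779296875], [649.5, -309.20001220703125], [658.7000122070312, -178.39999389648438], [532.7000122070312, -169.5]]
red n 89 [363. 125.] [374. 165.]
grip top px [366.66666667 127.16666667] [[ 0.69880579 -0.25257542  0.11      ]]
pin px [372.4 162.8] [[ 0.62102384 -0.27689333  0.04      ]]
pad ((457.36767578125, -21.780296325683594), (100.77823638916016, 98.65258026123047), 73.19489288330078)
cu 45 [0.56833066 0.22738282 0.05      ] ((568.5969848632812, 227.24671936035156), (7.711480617523193, 33.682716369628906), 46.18134689331055)
bl 37 [0.53960579 0.22514301 0.05      ] ((539.9529418945312, 225.47142028808594), (34.55120086669922, 5.600318908691406), 46.644100189208984)
dark ((550.218994140625, 206.3330535888672), (44.08074951171875, 39.11344909667969), 46.18431854248047)
```

Run:
```python
from h import *
d=viewer.get_image('top')
X=np.array([-.9975,.0707]);Y=np.array([-.0707,-.9975]);C=np.array([.5911,-.2394])
def f(n,uv,z):
    p=plane(d,[uv],z)[0]; q=p[:2]-C; print(n,p.round(4),'rel base centre',(q@X*1000).round(1),(q@Y*1000).round(1))
f('pin',(374.2,162.4),.045);f('bar',(358.4,187.8),.07);f('guides',(356.9,176.2),.02);f('lip',(357,164.6),.02)
f('guideL',(346.4,176),.02);f('guideR',(367.4,176.4),.02)
print('cone',plane(d,[(187.75,184.25)],.060))
s=viewer.get_image('side'); h=cv2.cvtColor(s['img'],cv2.COLOR_RGB2HSV).astype(int);H,S,V=h[...,0],h[...,1],h[...,2]
def comp(k,x0,y0,x1,y1):
    o=np.zeros(k.shape,bool);o[y0:y1,x0:x1]=k[y0:y1,x0:x1];ys,xs=np.nonzero(o);return np.c_[xs,ys].astype(float)
print('side cone (166,425 crop)',plane(s,[(235+166/6,140+(425-298)/6)],.060))
r=comp((S>140)&((H<8)|(H>172)),395,180,425,235); g=r[r[:,1]<205]; print('side red',r.min(0),r.max(0))
for a in range(184,214,4): print(a,r[r[:,1]==a].mean(0))
# triangulate grip top (top view) with side
top=r[r[:,1]<r[:,1].min()+4].mean(0); print(plane(s,[top],.107))
```

```text
pin [ 0.6212 -0.281   0.045 ] rel base centre -33.0 39.4
bar [ 0.5493 -0.2363  0.07  ] rel base centre 41.9 -0.2
guides [ 0.5873 -0.2375  0.02  ] rel base centre 3.9 -1.6
lip [ 0.6192 -0.2377  0.02  ] rel base centre -27.9 -3.7
guideL [ 0.5875 -0.209   0.02  ] rel base centre 5.8 -30.1
guideR [ 0.5872 -0.2661  0.02  ] rel base centre 2.0 26.9
cone [[0.55473458 0.20956921 0.06      ]]
side cone (166,425 crop) [[0.55048225 0.20680879 0.06      ]]
side red [400. 185.] [416. 228.]
184 [nan nan]
188 [414.5 188. ]
192 [414. 192.]
196 [413. 196.]
200 [413. 200.]
204 [412. 204.]
208 [410.5 208. ]
212 [409. 212.]
[[ 0.70388036 -0.2527457   0.107     ]]<stdin>:14: RuntimeWarning: Mean of empty slice.
  ret = um.true_divide(
```

```bash
cat > to.py <<'E'
import sys
from h import *
# to.py x y z psi(deg of tool y): remaining shift in tool axes (units of 30mm) and turn (units 5deg)
x,y,z,psi=map(float,sys.argv[1:5]); s=status.get_obs(); M=R.from_rotvec(s['tool_rot']).as_matrix()
p=np.radians(psi); T=np.array([[np.sin(p),-np.cos(p),0],[np.cos(p),np.sin(p),0],[0,0,-1]]).T
T=np.column_stack([[np.sin(p),-np.cos(p),0],[np.cos(p),np.sin(p),0],[0,0,-1]]); T[:,0]=np.cross(T[:,1],T[:,2])
print('t',round(s['t'],2),'pos',np.round(s['tool_pos'],4),'psi',round(np.degrees(np.arctan2(M[1,1],M[0,1])),2),'q6',round(s['q'][5],2),'F',np.round(s['contact_force'],1),'open',round(s['opening'],4),'grip',round(s['grip_force'],1))
print('shift/30mm now-axes',(M.T@(np.array([x,y,z])-s['tool_pos'])/.03).round(3),'final-axes',(T.T@(np.array([x,y,z])-s['tool_pos'])/.03).round(3),'turn/5deg',np.degrees(R.from_matrix(M.T@T).as_rotvec()).round(2)/5)
E
python3 -m jog '[[0,0,1,0,0,0,1],[0,0,1,0,0,0,1],[0,0,1,0,0,0,1],[0,0,1,0,0,0,1],[0,0,1,0,0,0,1]]'
python3 -m jog '[[0,0,1,0,0,0,1],[0,0,1,0,0,0,1],[0,0,1,0,0,0,1],[0,0,1,0,0,0,1],[0,0,1,0,0,0,1]]'
python3 -m jog '[[0,0,1,0,0,0,1],[0,0,1,0,0,0,1],[0,0,1,0,0,0,1],[0,0,1,0,0,0,1],[0,0,1,0,0,0,1]]'
python3 -m jog '[[0,0,1,0,0,0,1],[0,0,1,0,0,0,1],[0,0,1,0,0,0,1],[0,0,1,0,0,0,1],[0,0,1,0,0,0,1]]'
python3 -m jog '[[0,0,1,0,0,0,1],[0,0,1,0,0,0,1],[0,0,1,0,0,0,1],[0,0,0,0,0,0,1]]'
python3 to.py .554 .210 .15 -42.5
```

```text
t: 0.92
tool_pos: [0.1834, 0.5974, 0.2312]
tool_rot: [1.132, 2.931, -0.0]
contact_force: [-1.1, -0.3, -0.9]
opening: 0.0857
grip_force: 0.0
t: 1.55
tool_pos: [0.1834, 0.5974, 0.2312]
tool_rot: [1.739, 2.616, -0.0]
contact_force: [-0.6, -0.3, 0.9]
opening: 0.0854
grip_force: 0.0
t: 2.17
tool_pos: [0.1833, 0.5974, 0.2312]
tool_rot: [2.264, 2.178, -0.0]
contact_force: [-0.5, -1.0, -0.5]
opening: 0.0855
grip_force: 0.0
t: 2.8
tool_pos: [0.1834, 0.5974, 0.2312]
tool_rot: [2.682, 1.636, -0.0]
contact_force: [-0.7, 0.2, -0.4]
opening: 0.0851
grip_force: 0.0
t: 3.3
tool_pos: [0.1833, 0.5974, 0.2312]
tool_rot: [2.87, 1.278, -0.0]
contact_force: [-0.1, -0.5, 0.1]
opening: 0.0852
grip_force: 0.0
t 3.3 pos [0.1833 0.5974 0.2312] psi -42.0 q6 1.89 F [-0.1 -0.5  0.1] open 0.0852 grip 0.0
shift/30mm now-axes [-1.329 17.823  2.708] final-axes [-1.175 17.834  2.707] turn/5deg [0.    0.002 0.1  ]
```

```bash
python3 -m jog '[[0,0,0.1,-0.07,0.99,0,1],[0,0,0,-0.07,0.99,0,1],[0,0,0,-0.07,0.99,0,1],[0,0,0,-0.07,0.99,0,1],[0,0,0,-0.07,0.99,0,1]]' >/dev/null
python3 -m jog '[[0,0,0,-0.07,0.99,0,1],[0,0,0,-0.07,0.99,0,1],[0,0,0,-0.07,0.99,0,1],[0,0,0,-0.07,0.99,0,1],[0,0,0,-0.07,0.99,0,1]]' >/dev/null
python3 -m jog '[[0,0,0,-0.07,0.99,0,1],[0,0,0,-0.07,0.99,0,1],[0,0,0,-0.07,0.99,0,1],[0,0,0,-0.07,0.99,0,1],[0,0,0,-0.07,0.99,0,1]]' >/dev/null
python3 -m jog '[[0,0,0,-0.07,0.99,0.5,1],[0,0,0,-0.07,0.99,0.8,1],[0,0,0,-0.07,0.99,0.8,1],[0,0,0,0,0,0.6,1],[0,0,0,0,0,0,1]]'
python3 to.py .554 .210 .018 -42.5
python3 - <<'E'
from h import *
t=snap('top')['img'];s=snap('side')['img']
a=cv2.resize(t[130:230,130:250],None,fx=3.3,fy=3.3,interpolation=2);b=cv2.resize(s[90:200,200:320],None,fx=3.3,fy=3.3,interpolation=2)
o=np.zeros((370,800,3),np.uint8);o[:a.shape[0],:a.shape[1]]=a;o[:b.shape[0],400:400+b.shape[1]]=b
cv2.imwrite('pics/g1.png',o[:,:,::-1])
E
```

```text
t: 5.8
tool_pos: [0.5502, 0.2082, 0.1482]
tool_rot: [-2.875, -1.264, 0.006]
contact_force: [1.0, -0.7, -0.1]
opening: 0.0852
grip_force: 0.0
t 5.8 pos [0.5502 0.2082 0.1482] psi -42.52 q6 0.98 F [ 1.  -0.7 -0.1] open 0.0852 grip 0.0
shift/30mm now-axes [0.143 0.066 4.341] final-axes [0.129 0.054 4.341] turn/5deg [-0.03   0.036 -0.004]
```

View pics/g1.png

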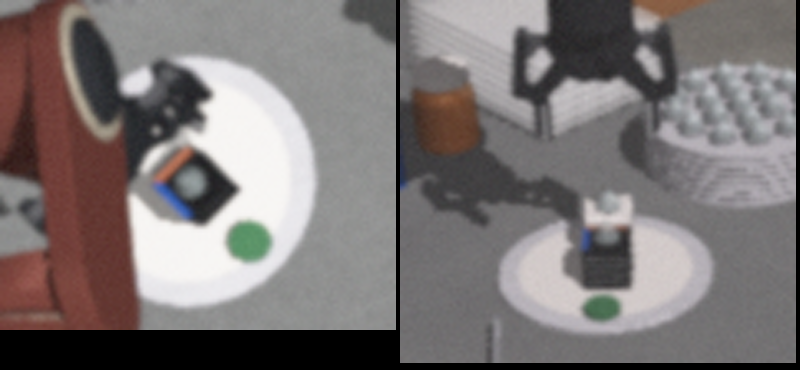

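The gripper straddles the module with its fingers over the blue and -y sides. The spare stands behind and the blank lies in front, both clear. I'll descend and grip.

```bash
python3 -m jog '[[-0.03,0.03,0,0.14,0.06,0.5,1],[0,0,0,0,0,0.9,1],[0,0,0,0,0,0.9,1],[0,0,0,0,0,0.9,1],[0,0,0,0,0,0.6,1]]' >/dev/null
python3 to.py .554 .210 .018 -42.5
python3 -m jog '[[0,0,0,0,0,0.5,1],[0,0,0,0,0,0,1]]' >/dev/null
python3 to.py .554 .210 .018 -42.5
python3 -m jog '[[0,0,0,0,0,0,-1],[0,0,0,0,0,0,-1],[0,0,0,0,0,0,-1],[0,0,0,0,0,0,-1],[0,0,0,0,0,0,-1]]' 40
python3 -m jog '[[0,0,0,0,0,0,-1],[0,0,0,0,0,0,-1],[0,0,0,0,0,-0.5,-1],[0,0,0,0,0,-1,-1],[0,0,0,0,0,-1,-1]]' 40
python3 to.py .588 -.238 .15 86
```

```text
t 6.53 pos [0.5556 0.2104 0.0347] psi -42.52 q6 0.98 F [-0.3 -0.1  0.6] open 0.0853 grip 0.0
shift/30mm now-axes [-0.048 -0.031  0.558] final-axes [-0.047 -0.03   0.558] turn/5deg [ 0.022 -0.02  -0.004]
t 6.78 pos [0.5556 0.2101 0.0201] psi -42.55 q6 0.98 F [-0.3  0.1  0.6] open 0.0855 grip 0.0
shift/30mm now-axes [-0.037 -0.037  0.072] final-axes [-0.037 -0.037  0.072] turn/5deg [ 0.018 -0.01  -0.01 ]
t: 7.4
tool_pos: [0.5573, 0.2104, 0.0227]
tool_rot: [2.875, 1.263, 0.009]
contact_force: [-0.1, -0.2, 6.6]
opening: 0.045
grip_force: 43.4
t: 8.02
tool_pos: [0.5552, 0.2098, 0.0966]
tool_rot: [2.875, 1.263, 0.003]
contact_force: [-0.6, 1.0, -1.8]
opening: 0.0457
grip_force: 42.6
t 8.03 pos [0.5552 0.2098 0.0966] psi -42.56 q6 0.98 F [-0.6  1.  -1.8] open 0.0457 grip 42.6
shift/30mm now-axes [-10.252  10.904  -1.771] final-axes [ -2.131 -14.813  -1.78 ] turn/5deg [ 2.4000e-02  1.6000e-02 -2.5712e+01]
```

```bash
python3 -m jog '[[0,0,0,0,0,-1,-1],[0,0,0,0,0,-1,-1],[0,0,0,-0.68,0.73,0,-1],[0,0,0,-0.68,0.73,0,-1],[0,0,0,-0.68,0.73,0,-1]]' >/dev/null
python3 -m jog '[[0,0,0,-0.68,0.73,0,-1],[0,0,0,-0.68,0.73,0,-1],[0,0,0,-0.68,0.73,0,-1],[0,0,0,-0.68,0.73,0,-1],[0,0,0,-0.68,0.73,0,-1]]' >/dev/null
python3 -m jog '[[0,0,0,-0.68,0.73,0,-1],[0,0,0,-0.68,0.73,0,-1],[0,0,0,-0.68,0.73,0,-1],[0,0,0,-0.68,0.73,0,-1],[0,0,0,-0.68,0.73,0,-1]]' >/dev/null
python3 -m jog '[[0,0,-1,-0.68,0.73,0,-1],[0,0,-1,-0.68,0.73,0,-1],[0,0,-1,0,0,0,-1],[0,0,-1,0,0,0,-1],[0,0,-1,0,0,0,-1]]' >/dev/null
python3 -m jog '[[0,0,-1,0,0,0,-1],[0,0,-1,0,0,0,-1],[0,0,-1,0,0,0,-1],[0,0,-1,0,0,0,-1],[0,0,-1,0,0,0,-1]]' >/dev/null
python3 -m jog '[[0,0,-1,0,0,0,-1],[0,0,-1,0,0,0,-1],[0,0,-1,0,0,0,-1],[0,0,-1,0,0,0,-1],[0,0,-1,0,0,0,-1]]' >/dev/null
python3 -m jog '[[0,0,-1,0,0,0,-1],[0,0,-1,0,0,0,-1],[0,0,-1,0,0,0,-1],[0,0,-1,0,0,0,-1],[0,0,-1,0,0,0,-1]]' >/dev/null
python3 -m jog '[[0,0,-1,0,0,0,-1],[0,0,-1,0,0,0,-1],[0,0,-1,0,0,0,-1],[0,0,-1,0,0,0,-1],[0,0,-1,0,0,0,-1]]' >/dev/null
python3 -m jog '[[0,0,-0.7,0,0,0,-1],[0,0,0,0,0,0,-1]]'
python3 to.py .588 -.238 .06 86
```

```text
t: 13.28
tool_pos: [0.5929, -0.237, 0.1561]
tool_rot: [0.112, 3.137, 0.001]
contact_force: [-0.1, 0.5, -1.8]
opening: 0.0452
grip_force: 42.5
t 13.28 pos [ 0.5929 -0.237   0.1561] psi 85.9 q6 -2.0 F [-0.1  0.5 -1.8] open 0.0452 grip 42.5
shift/30mm now-axes [ 0.169 -0.048  3.202] final-axes [ 0.16  -0.045  3.202] turn/5deg [ 0.008  0.03  -0.02 ]
```

```bash
python3 -m jog '[[0,0.03,0,0.16,-0.05,0.7,-1],[0,0,0,0,0,0.7,-1],[0,0,0,0,0,0,-1]]'
python3 - <<'E'
from h import *
t=snap('top')['img'];s=snap('side')['img']
a=cv2.resize(t[110:220,310:410],None,fx=4,fy=4,interpolation=2);b=cv2.resize(s[140:260,330:430],None,fx=4,fy=4,interpolation=2)
o=np.zeros((480,800,3),np.uint8);o[:a.shape[0],:400]=a;o[:b.shape[0],400:]=b
cv2.imwrite('pics/p1.png',o[:,:,::-1])
E
python3 to.py .588 -.238 .06 86
```

```text
t: 13.65
tool_pos: [0.5861, -0.2371, 0.1098]
tool_rot: [-0.112, -3.134, -0.006]
contact_force: [-0.3, 0.9, -1.3]
opening: 0.0454
grip_force: 42.6
t 13.75 pos [ 0.5882 -0.2381  0.1133] psi 85.93 q6 -2.0 F [-1.  -1.1 -0.6] open 0.0453 grip 42.6
shift/30mm now-axes [ 0.005 -0.     1.776] final-axes [0.006 0.002 1.776] turn/5deg [ 0.014 -0.006 -0.014]
```

View pics/p1.png

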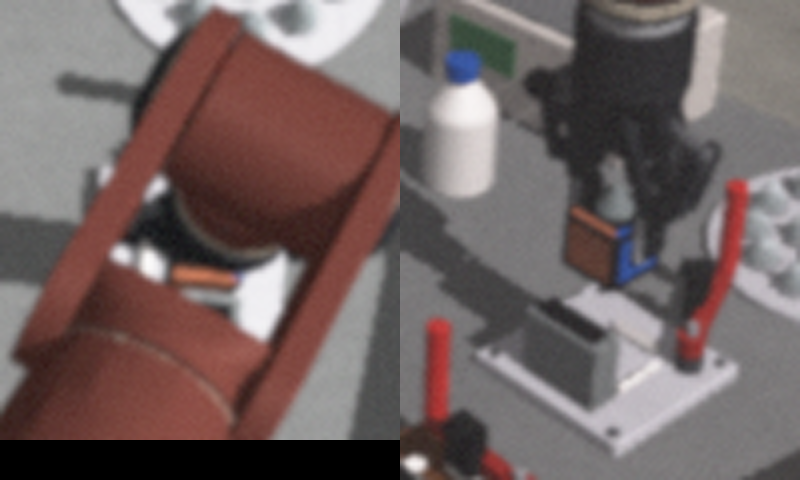

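The copper face points at the bar and the blue face is on the +y side. In the top view the copper stripe is visible at about (361,179). Next I'll measure its offset along tester x.

```bash
cat > stripe.py <<'E'
from h import *
import sys
X=np.array([-.9975,.0707]);Y=np.array([-.0707,-.9975]);O=np.array([.5847,-.2379])
s=status.get_obs(); z=s['tool_pos'][2]-.0155+.044
d=viewer.get_image('top');h=cv2.cvtColor(d['img'],cv2.COLOR_RGB2HSV).astype(int);H,S,V=h[...,0],h[...,1],h[...,2]
k={'cu':(H<14)&(S>90)&(V>150),'bl':(H>100)&(H<130)&(S>120)}[sys.argv[1]]
x0,y0,x1,y1=map(int,sys.argv[2:6]);o=np.zeros(k.shape,bool);o[y0:y1,x0:x1]=k[y0:y1,x0:x1]
ys,xs=np.nonzero(o);uv=np.c_[xs,ys].astype(float);P=plane(d,uv,z)[:,:2]-O
print(len(uv),uv.mean(0),'tester mm mean',(P@X).mean()*1000,(P@Y).mean()*1000,'x range',np.percentile(P@X,[5,95])*1000,'y range',np.percentile(P@Y,[3,97])*1000)
E
python3 stripe.py cu 350 174 374 184
```

```text
35 [360.57142857 177.57142857] tester mm mean 19.782474464334797 -2.796517848332007 x range [16.63324488 22.40753522] y range [-16.52771607  12.98122707]
```

```bash
python3 -m jog '[[0,0,0,-0.1,0,0.3,-1],[0,0,0,0,0,0.5,-1],[0,0,0,0,0,0.5,-1],[0,0,0,0,0,0.5,-1],[0,0,0,0,0,0.5,-1]]'
python3 to.py .588 -.238 .0285 86
python3 -m jog '[[0,0,0,0,0,0.15,-1],[0,0,0,0,0,0.1,-1]]'
python3 -m jog '[[0,0,0,0,0,0.1,-1],[0,0,0,0,0,0.05,-1]]'
python3 to.py .588 -.238 .0285 86
```

```text
t: 14.42
tool_pos: [0.5913, -0.2383, 0.0438]
tool_rot: [0.111, 3.139, 0.001]
contact_force: [0.3, 1.0, -2.1]
opening: 0.0453
grip_force: 42.6
t 14.43 pos [ 0.5913 -0.2383  0.0438] psi 85.94 q6 -2.0 F [ 0.3  1.  -2.1] open 0.0453 grip 42.6
shift/30mm now-axes [0.112 0.003 0.511] final-axes [0.111 0.003 0.511] turn/5deg [ 0.01   0.002 -0.012]
t: 14.68
tool_pos: [0.5918, -0.2386, 0.0376]
tool_rot: [0.111, 3.138, 0.001]
contact_force: [-0.4, 0.2, -1.4]
opening: 0.0453
grip_force: 42.6
t: 14.92
tool_pos: [0.592, -0.2387, 0.0337]
tool_rot: [0.111, 3.138, -0.0]
contact_force: [-0.7, -0.6, -2.5]
opening: 0.0452
grip_force: 42.6
t 14.93 pos [ 0.592  -0.2387  0.0337] psi 85.94 q6 -2.0 F [-0.7 -0.6 -2.5] open 0.0452 grip 42.6
shift/30mm now-axes [0.135 0.014 0.174] final-axes [0.135 0.014 0.174] turn/5deg [ 0.     0.02  -0.012]
```

```bash
python3 -m jog '[[0,0,0,0,0,0.08,-1],[0,0,0,0,0,0.04,-1]]'
python3 -m jog '[[0,0,0,0,0,0.04,-1],[0,0,0,0,0,0.04,-1]]'
python3 -m jog '[[0,0,0,0,0,0.03,-1],[0,0,0,0,0,0,-1]]'
```

```text
t: 15.18
tool_pos: [0.5917, -0.2385, 0.0298]
tool_rot: [0.111, 3.138, 0.001]
contact_force: [-0.3, -0.2, -1.6]
opening: 0.0449
grip_force: 42.6
t: 15.42
tool_pos: [0.5919, -0.2386, 0.0287]
tool_rot: [0.111, 3.139, 0.001]
contact_force: [-4.9, 2.6, 9.7]
opening: 0.0456
grip_force: 44.0
t: 15.68
tool_pos: [0.592, -0.2386, 0.0287]
tool_rot: [0.111, 3.139, 0.001]
contact_force: [-5.6, 1.9, 9.5]
opening: 0.0453
grip_force: 44.0
```

```bash
python3 -m jog '[[0,0,0,0,0,0,1],[0,0,0,0,0,0,1],[0,0,0,0,0,0,1],[0,0,0,0,0,0,1],[0,0,0,0,0,-0.3,1]]'
python3 -m jog '[[0,0,0,0,0,-1,1],[0,0,0,0,0,-1,1],[0,0,0,0,0,-1,1],[0,0,0,0,0,-1,1],[0,0,0,0,0,-0.3,1]]' >/dev/null
python3 to.py .700 -.2525 .073 86
```

```text
t: 16.3
tool_pos: [0.591, -0.2381, 0.0347]
tool_rot: [-0.111, -3.139, -0.002]
contact_force: [0.2, -0.4, -0.7]
opening: 0.085
grip_force: 0.0
t 16.93 pos [ 0.5929 -0.2393  0.1679] psi 85.94 q6 -2.0 F [1.5 0.2 0.3] open 0.0852 grip 0.0
shift/30mm now-axes [-3.573 -0.182  3.186] final-axes [-3.591 -0.191  3.164] turn/5deg [-0.02   0.068 -0.012]
```

```bash
python3 -m jog '[[0,0,0,-0.9,-0.05,0,1],[0,0,0,-0.9,-0.05,0,1],[0,0,0,-0.9,-0.05,0,1],[0,0,0,-0.88,-0.05,0,1],[0,0,0,0,0,0,1]]' >/dev/null
python3 to.py .700 -.2525 .073 86
python3 - <<'E'
from h import *
t=snap('top')['img'];s=snap('side')['img']
a=cv2.resize(t[110:220,310:410],None,fx=4,fy=4,interpolation=2);b=cv2.resize(s[140:260,330:430],None,fx=4,fy=4,interpolation=2)
o=np.zeros((480,800,3),np.uint8);o[:a.shape[0],:400]=a;o[:b.shape[0],400:]=b
cv2.imwrite('pics/p2.png',o[:,:,::-1])
E
```

```text
t 17.55 pos [ 0.6986 -0.2519  0.163 ] psi 85.97 q6 -1.95 F [-1.3 -0.5 -0.3] open 0.0851 grip 0.0
shift/30mm now-axes [-0.049 -0.019  3.   ] final-axes [-0.047 -0.015  3.   ] turn/5deg [ 0.012 -0.008 -0.006]
```

View pics/p2.png

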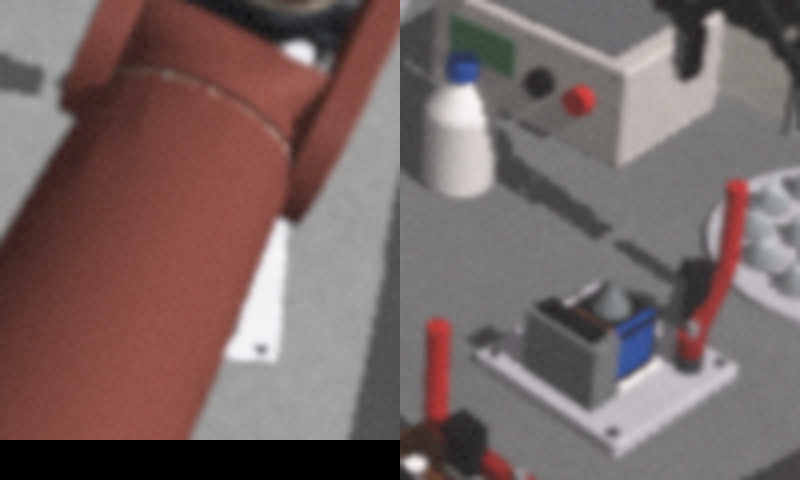

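The module stands upright in the pocket behind the bar, copper side to the bar and blue side at (635,340). The lever is still open. I'll go down over the grip and pinch it.

```bash
python3 -m jog '[[0,0,0,-0.04,-0.02,0.7,1],[0,0,0,0,0,0.8,1],[0,0,0,0,0,0.8,1],[0,0,0,0,0,0.6,1],[0,0,0,0,0,0.1,1]]'
python3 -m jog '[[0,0,0,0,0,0,-1],[0,0,0,0,0,0,-1],[0,0,0,0,0,0,-1],[0,0,0,0,0,0,-1],[0,0,0,0,0,0,-1]]' 40
python3 -m jog '[[0,0,0,0,0,0,-1],[0,0,0,0,0,0,-1]]' 40
python3 to.py .6275 -.1988 .073 86
```

```text
t: 18.27
tool_pos: [0.6981, -0.2521, 0.0714]
tool_rot: [-0.111, -3.137, -0.003]
contact_force: [-1.1, -0.5, -0.1]
opening: 0.0857
grip_force: 0.0
t: 18.9
tool_pos: [0.6998, -0.2531, 0.0755]
tool_rot: [0.111, 3.138, -0.0]
contact_force: [-1.3, 0.2, 3.3]
opening: 0.0151
grip_force: 38.9
t: 19.15
tool_pos: [0.6999, -0.2531, 0.0755]
tool_rot: [0.111, 3.138, -0.0]
contact_force: [-0.6, 0.1, 5.2]
opening: 0.0147
grip_force: 39.0
t 19.15 pos [ 0.6999 -0.2531  0.0755] psi 85.94 q6 -1.95 F [-0.6  0.1  5.2] open 0.0147 grip 39.0
shift/30mm now-axes [2.534 1.633 0.077] final-axes [2.532 1.636 0.082] turn/5deg [-0.002  0.022 -0.012]
```

```bash
python3 -m jog '[[0,0,0,0.34,0.54,0,-1],[0,0,0,0.39,0.40,0,-1],[0,0,0,0.46,0.32,0,-1],[0,0,0,0.52,0.22,0,-1]]'
python3 -m jog '[[0,0,0,0.41,0.1,0,-1],[0,0,0,0.36,0.03,0,-1],[0,0,0,0,0,0,-1]]'
python3 to.py .6275 -.1988 .073 86
```

```text
t: 19.65
tool_pos: [0.6529, -0.2057, 0.0755]
tool_rot: [0.11, 3.134, -0.004]
contact_force: [3.6, -6.8, 1.0]
opening: 0.0147
grip_force: 39.7
t: 20.02
tool_pos: [0.6288, -0.1989, 0.0755]
tool_rot: [0.111, 3.137, 0.002]
contact_force: [1.8, 1.2, 5.1]
opening: 0.0152
grip_force: 39.7
t 20.02 pos [ 0.6288 -0.1989  0.0755] psi 85.95 q6 -1.92 F [1.8 1.2 5.1] open 0.0152 grip 39.7
shift/30mm now-axes [0.043 0.002 0.083] final-axes [0.043 0.002 0.083] turn/5deg [ 0.012  0.026 -0.01 ]
```

Push against the hard stop in small steps.

```bash
python3 -m jog '[[0,0,0,0.05,0,0,-1],[0,0,0,0.05,0,0,-1]]'
python3 -m jog '[[0,0,0,0.05,0,0,-1],[0,0,0,0.05,0,0,-1],[0,0,0,0,0,0,-1]]'
python3 - <<'E'
from h import *
t=snap('top')['img'];s=snap('side')['img']
a=cv2.resize(t[110:220,310:410],None,fx=4,fy=4,interpolation=2);b=cv2.resize(s[140:260,330:430],None,fx=4,fy=4,interpolation=2)
o=np.zeros((480,800,3),np.uint8);o[:a.shape[0],:400]=a;o[:b.shape[0],400:]=b
cv2.imwrite('pics/p3.png',o[:,:,::-1])
E
```

```text
t: 20.27
tool_pos: [0.6266, -0.1986, 0.0755]
tool_rot: [0.111, 3.136, 0.002]
contact_force: [2.7, 1.1, 7.4]
opening: 0.0148
grip_force: 39.4
t: 20.65
tool_pos: [0.624, -0.1984, 0.0755]
tool_rot: [0.11, 3.135, 0.002]
contact_force: [5.8, 2.9, 4.7]
opening: 0.0148
grip_force: 38.9
```

View pics/p3.png

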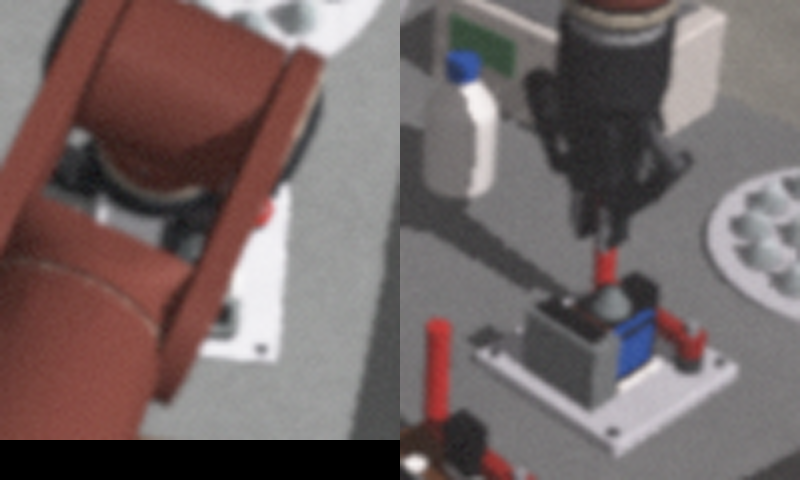

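The lever is across the module, with its presser behind the cone at (640,290), and it looks nearly or fully shut. Force is only 6 N, so I'll push on until the stop is clear.

```bash
python3 -m jog '[[0,0,0,0.06,0,0,-1],[0,0,0,0.06,0,0,-1],[0,0,0,0,0,0,-1]]'
python3 -m jog '[[0,0,0,0.06,0,0,-1],[0,0,0,0.06,0,0,-1],[0,0,0,0,0,0,-1]]'
```

```text
t: 21.12
tool_pos: [0.6205, -0.198, 0.0755]
tool_rot: [0.11, 3.135, 0.002]
contact_force: [5.7, 1.8, 3.7]
opening: 0.0148
grip_force: 38.9
t: 21.5
tool_pos: [0.62, -0.198, 0.0755]
tool_rot: [0.113, 3.127, 0.001]
contact_force: [17.7, 1.1, -2.7]
opening: 0.0147
grip_force: 39.0
```

```bash
cat > lev.py <<'E'
from h import *
d=viewer.get_image('side');h=cv2.cvtColor(d['img'],cv2.COLOR_RGB2HSV).astype(int);H,S,V=h[...,0],h[...,1],h[...,2]
k=(S>130)&((H<8)|(H>172))
for y in range(196,216,2):
    x=np.nonzero(k[y,365:425])[0]+365
    if len(x): print(y,x.min(),x.max(),len(x),end=' | ')
print()
X=np.array([-.9975,.0707]);Y=np.array([-.0707,-.9975]);O=np.array([.5847,-.2379])
hg=O-.04*X+.042*Y
for a in(-.05,0,.05,.1,.2):
    g=hg+.084*(-np.sin(a)*X-np.cos(a)*Y); print(a,g.round(4),proj(d,[[*g,.06],[*g,.075],[*g,.108]]).round(1).tolist())
print('pin',proj(d,[[*hg,.045]]))
E
python3 lev.py
```

```text
204 379 382 4 | 206 379 382 4 | 208 378 382 5 | 210 378 382 5 | 
-0.05 [ 0.6234 -0.1986] [[379.0, 204.9], [379.4, 200.5], [380.2, 190.7]]
0 [ 0.6276 -0.1988] [[380.0, 204.3], [380.4, 199.9], [381.3, 190.1]]
0.05 [ 0.6317 -0.1992] [[381.0, 203.7], [381.4, 199.3], [382.3, 189.5]]
0.1 [ 0.6359 -0.1998] [[382.1, 203.2], [382.5, 198.8], [383.5, 189.0]]
0.2 [ 0.6441 -0.2017] [[384.5, 202.2], [384.9, 197.8], [385.9, 188.0]]
pin [[402.65458671 222.58986558]]
```

The side view puts the grip at a≈0.02±0.03, and there is an 18 N reaction, so the lever is shut. The grip slid a little in the pads, so I'll re-centre on it and drag it open.

```bash
python3 -m jog '[[0,0,0,-0.1,0,0,-0.1],[0,0,0,0,0,0,-0.1],[0,0,0,0,0,0,-0.1]]' >/dev/null
python3 to.py .627 -.1988 .073 86
```

```text
t 21.93 pos [ 0.6173 -0.1984  0.0733] psi 85.92 q6 -1.93 F [ 0.1 -0.1 -0.3] open 0.0384 grip 0.0
shift/30mm now-axes [-0.324  0.009  0.01 ] final-axes [-0.324  0.008  0.01 ] turn/5deg [ 0.014 -0.02  -0.016]
```

```bash
python3 -m jog '[[0,0,0,-0.32,0,0,-0.1],[0,0,0,0,0,0,-1],[0,0,0,0,0,0,-1],[0,0,0,0,0,0,-1],[0,0,0,0,0,0,-1]]' 60
python3 -m jog '[[0,0,0,-0.42,-0.03,0,-1],[0,0,0,-0.41,-0.1,0,-1],[0,0,0,-0.52,-0.22,0,-1]]' 60
python3 -m jog '[[0,0,0,-0.46,-0.32,0,-1],[0,0,0,-0.39,-0.4,0,-1],[0,0,0,-0.34,-0.54,0,-1],[0,0,0,0,0,0,-1]]' 60
python3 -m jog '[[0,0,0,0,0,0,0.3],[0,0,0,0,0,0,1],[0,0,0,0,0,-0.5,1],[0,0,0,0,0,-1,1],[0,0,0,0,0,-1,1]]' 
python3 -m jog '[[0,0,0,0,0,-0.6,1],[0,0,0,0,0,0,1]]' >/dev/null
python3 to.py .592 -.2386 .027 86
python3 - <<'E'
from h import *
s=snap('side')['img']
cv2.imwrite('pics/p4.png',cv2.resize(s[140:260,330:430],None,fx=4,fy=4,interpolation=2)[:,:,::-1])
E
```

```text
t: 22.55
tool_pos: [0.6286, -0.1987, 0.0748]
tool_rot: [0.111, 3.137, 0.002]
contact_force: [2.3, 4.6, 1.4]
opening: 0.0146
grip_force: 58.5
t: 22.92
tool_pos: [0.6681, -0.2099, 0.0748]
tool_rot: [0.111, 3.139, 0.009]
contact_force: [2.7, 8.6, 1.8]
opening: 0.0144
grip_force: 58.6
t: 23.42
tool_pos: [0.7076, -0.2489, 0.0751]
tool_rot: [0.111, 3.123, 0.01]
contact_force: [23.7, 12.9, -6.7]
opening: 0.0146
grip_force: 59.4
t: 24.05
tool_pos: [0.7003, -0.2537, 0.1515]
tool_rot: [0.113, 3.138, -0.001]
contact_force: [0.3, 0.3, 0.1]
opening: 0.0855
grip_force: 0.0
t 24.3 pos [ 0.7015 -0.2538  0.1706] psi 85.92 q6 -1.95 F [-1.   0.3  0.2] open 0.0853 grip 0.0
shift/30mm now-axes [3.702 0.252 4.767] final-axes [3.677 0.251 4.786] turn/5deg [-0.016  0.058 -0.016]
```

View pics/p4.png

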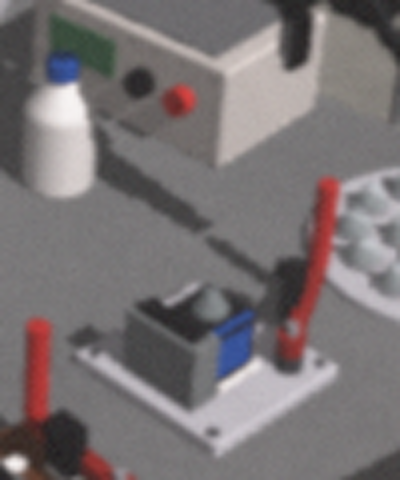

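The lever is open again at about 1.1 rad and the module stands against the bar. I'll fetch it.

```bash
python3 -m jog '[[0,0.06,0,0.95,0.06,0,1],[0,0,0,0.95,0.06,0,1],[0,0,0,0.95,0.06,0,1],[0,0,0,0.95,0.06,0,1],[0,0,0,0,0,0,1]]' >/dev/null
python3 to.py .587 -.2386 .028 86
```

```text
t 24.98 pos [ 0.5851 -0.237   0.1656] psi 85.89 q6 -2.0 F [0.2 0.1 0.1] open 0.0856 grip 0.0
shift/30mm now-axes [-0.103 -0.059  4.585] final-axes [-0.066 -0.05   4.586] turn/5deg [ 0.022 -0.09  -0.022]
```

```bash
python3 -m jog '[[0.02,-0.07,0,-0.07,-0.05,0.9,1],[0,0,0,0,0,0.9,1],[0,0,0,0,0,0.9,1],[0,0,0,0,0,0.9,1],[0,0,0,0,0,0.6,1]]' >/dev/null
python3 -m jog '[[0,0,0,0,0,0.25,1],[0,0,0,0,0,0.1,1],[0,0,0,0,0,0,1]]' 
python3 to.py .587 -.2386 .028 86
```

```text
t: 25.98
tool_pos: [0.5901, -0.2397, 0.0322]
tool_rot: [0.111, 3.136, -0.003]
contact_force: [-0.2, 0.3, 0.0]
opening: 0.0852
grip_force: 0.0
t 25.98 pos [ 0.5901 -0.2397  0.0322] psi 85.94 q6 -2.0 F [-0.2  0.3  0. ] open 0.0852 grip 0.0
shift/30mm now-axes [0.106 0.031 0.139] final-axes [0.105 0.031 0.14 ] turn/5deg [-0.022  0.036 -0.012]
```

```bash
python3 -m jog '[[0,0,0,0.06,0.02,0.13,1],[0,0,0,0,0,0,1],[0,0,0,0,0,0,-1],[0,0,0,0,0,0,-1],[0,0,0,0,0,0,-1]]' 40
python3 -m jog '[[0,0,0,0,0,0,-1],[0,0,0,0,0,0,-1],[0,0,0,0,0,-0.1,-1],[0,0,0,0,0,-0.3,-1],[0,0,0,0,0,-0.5,-1]]' 40
python3 -m jog '[[0,0,0,0,0,-1,-1],[0,0,0,0,0,-1,-1],[0,0,0,0,0,-1,-1],[0,0,0,0,0,0,-1]]' 40
python3 to.py .457 -.022 .03 86
```

```text
t: 26.6
tool_pos: [0.588, -0.2389, 0.0279]
tool_rot: [0.111, 3.137, -0.003]
contact_force: [0.1, -1.3, 2.1]
opening: 0.0452
grip_force: 43.6
t: 27.22
tool_pos: [0.5874, -0.2383, 0.0544]
tool_rot: [0.111, 3.139, -0.001]
contact_force: [2.6, 0.3, -2.7]
opening: 0.0452
grip_force: 42.6
t: 27.72
tool_pos: [0.589, -0.2396, 0.1487]
tool_rot: [0.111, 3.133, -0.007]
contact_force: [0.2, -0.4, -1.5]
opening: 0.0453
grip_force: 43.2
t 27.73 pos [ 0.589  -0.2396  0.1487] psi 85.93 q6 -2.0 F [ 0.2 -0.4 -1.5] open 0.0453 grip 43.2
shift/30mm now-axes [4.931 6.939 3.891] final-axes [4.895 6.928 3.956] turn/5deg [-0.048  0.082 -0.014]
```

```bash
python3 -m jog '[[0,0.04,0,0.55,0.77,0,-1],[0,0,0,0.55,0.77,0,-1],[0,0,0,0.55,0.77,0,-1],[0,0,0,0.55,0.77,0,-1],[0,0,0,0.55,0.77,0,-1]]' >/dev/null
python3 -m jog '[[0,0,0,0.55,0.77,0,-1],[0,0,0,0.55,0.77,0,-1],[0,0,0,0.55,0.77,0,-1],[0,0,0,0.53,0.77,0.7,-1],[0,0,0,0,0,0.9,-1]]' >/dev/null
python3 -m jog '[[0,0,0,0,0,0.9,-1],[0,0,0,0,0,0.8,-1],[0,0,0,0,0,0.3,-1],[0,0,0,0,0,0,-1]]'
python3 to.py .457 -.022 .0225 86
```

```text
t: 29.48
tool_pos: [0.4535, -0.0207, 0.0354]
tool_rot: [-0.111, -3.135, 0.001]
contact_force: [-0.2, -0.1, -2.1]
opening: 0.0456
grip_force: 43.0
t 29.48 pos [ 0.4535 -0.0207  0.0354] psi 85.93 q6 -1.71 F [-0.2 -0.1 -2.1] open 0.0456 grip 43.0
shift/30mm now-axes [-0.122 -0.035  0.429] final-axes [-0.12  -0.035  0.43 ] turn/5deg [-0.012 -0.048 -0.014]
```

```bash
python3 -m jog '[[0,-0.04,0,-0.1,0,0.25,-1],[0,0,0,0,0,0.15,-1],[0,0,0,0,0,0.05,-1]]'
python3 -m jog '[[0,0,0,0,0,0.05,-1],[0,0,0,0,0,0,-1]]'
python3 to.py .457 -.022 .0197 86
```

```text
t: 29.85
tool_pos: [0.4576, -0.0211, 0.0228]
tool_rot: [0.111, 3.138, -0.002]
contact_force: [0.4, 0.6, -2.1]
opening: 0.0453
grip_force: 43.1
t: 30.1
tool_pos: [0.4575, -0.0211, 0.0214]
tool_rot: [0.111, 3.138, -0.002]
contact_force: [0.0, 0.1, -1.9]
opening: 0.0453
grip_force: 43.1
t 30.1 pos [ 0.4575 -0.0211  0.0214] psi 85.94 q6 -1.71 F [ 0.   0.1 -1.9] open 0.0453 grip 43.1
shift/30mm now-axes [ 0.015 -0.032  0.056] final-axes [ 0.015 -0.032  0.056] turn/5deg [-0.016  0.022 -0.012]
```

```bash
python3 -m jog '[[0,0,0,0,0,0.05,-1],[0,0,0,0,0,0.03,-1],[0,0,0,0,0,0,-1]]'
python3 -m jog '[[0,0,0,0,0,0,1],[0,0,0,0,0,0,1],[0,0,0,0,0,0,1],[0,0,0,0,0,0,1],[0,0,0,0,0,-0.5,1]]' >/dev/null
python3 -m jog '[[0,0,0,0,0,-1,1],[0,0,0,0,0,-1,1],[0,0,0,0,0,-1,1],[0,0,0,0,0,-0.3,1]]' >/dev/null
python3 -m jog '[[0,0,1,0,0,0,1],[0,0,1,0,0,0,1],[0,0,1,0,0,0,1],[0,0,1,0,0,0,1],[0,0,1,0,0,0,1]]' >/dev/null
python3 -m jog '[[0,0,1,0,0,0,1],[0,0,1,0,0,0,1],[0,0,1,0,0,0,1],[0,0,1,0,0,0,1],[0,0,1,0,0,0,1]]' >/dev/null
python3 -m jog '[[0,0,1,0,0,0,1],[0,0,1,0,0,0,1],[0,0,1,0,0,0,1],[0,0,1,0,0,0,1],[0,0,1,0,0,0,1]]' >/dev/null
python3 -m jog '[[0,0,1,0,0,0,1],[0,0,1,0,0,0,1],[0,0,1,0,0,0,1],[0,0,0,0,0,0,1]]'
python3 to.py .455 -.0211 .018 -4
python3 - <<'E'
from h import *
t=snap('top')['img'];s=snap('side')['img']
a=cv2.resize(t[170:270,230:330],None,fx=4,fy=4,interpolation=2);b=cv2.resize(s[130:250,240:340],None,fx=4,fy=4,interpolation=2)
o=np.zeros((480,800,3),np.uint8);o[:a.shape[0],:400]=a;o[:b.shape[0],400:]=b
cv2.imwrite('pics/p5.png',o[:,:,::-1])
E
```

```text
t: 30.48
tool_pos: [0.4575, -0.0211, 0.019]
tool_rot: [0.111, 3.138, -0.002]
contact_force: [0.8, 0.4, -2.3]
opening: 0.0454
grip_force: 43.2
t: 33.98
tool_pos: [0.4568, -0.0208, 0.1323]
tool_rot: [2.297, 2.142, -0.001]
contact_force: [0.1, 0.1, -0.8]
opening: 0.0853
grip_force: 0.0
t 33.98 pos [ 0.4568 -0.0208  0.1323] psi -4.0 q6 -0.14 F [ 0.1  0.1 -0.8] open 0.0853 grip 0.0
shift/30mm now-axes [-0.011 -0.063  3.811] final-axes [-0.015 -0.06   3.811] turn/5deg [ 0.008  0.014 -0.   ]
```

View pics/p5.png

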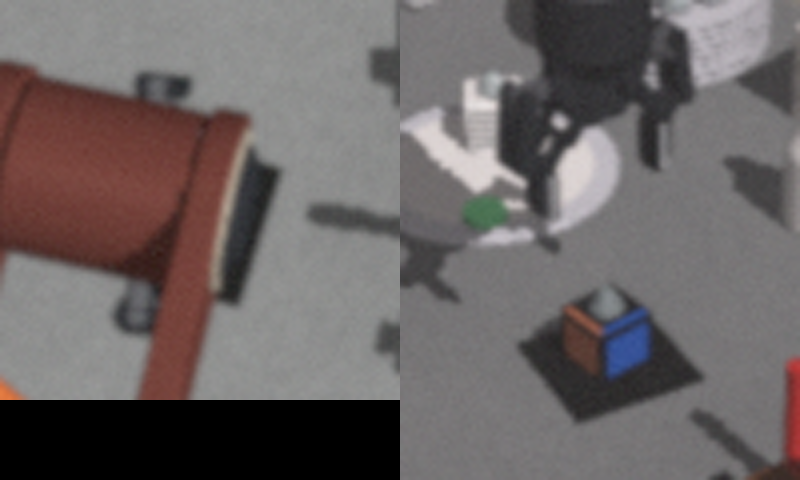

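The module stands upright on the pad, with copper toward the robot and blue toward the camera's right. The fingers are now lined up with its copper and -x sides.

```bash
python3 -m jog '[[0,0,0,0,-0.06,0.9,1],[0,0,0,0,0,0.9,1],[0,0,0,0,0,0.9,1],[0,0,0,0,0,0.8,1],[0,0,0,0,0,0.3,1]]' >/dev/null
python3 to.py .455 -.0211 .0175 -4
python3 -m jog '[[0,0,0,0,0,0,-1],[0,0,0,0,0,0,-1],[0,0,0,0,0,0,-1],[0,0,0,0,0,0,-1],[0,0,0,0,0,0,-1]]' 40
python3 -m jog '[[0,0,0,0,0,0,-1],[0,0,0,0,0,0,-1],[0,0,0,0,0,-0.5,-1],[0,0,0,0,0,-1,-1],[0,0,0,0,0,-1,-1]]' 40
python3 -m jog '[[0,0,0,0,0,-1,-1],[0,0,0,0,0,-1,-1],[0,0,1,0,0,0,-1],[0,0,1,0,0,0,-1],[0,0,1,0,0,0,-1]]' >/dev/null
python3 -m jog '[[0,0,1,0,0,0,-1],[0,0,1,0,0,0,-1],[0,0,1,0,0,0,-1],[0,0,1,0,0,0,-1],[0,0,1,0,0,0,-1]]' >/dev/null
python3 -m jog '[[0,0,1,0,0,0,-1],[0,0,1,0,0,0,-1],[0,0,1,0,0,0,-1],[0,0,1,0,0,0,-1],[0,0,1,0,0,0,-1]]' >/dev/null
python3 -m jog '[[0,0,1,0,0,0,-1],[0,0,1,0,0,0,-1],[0,0,1,0,0,0,-1],[0,0,1,0,0,0,-1],[0,0,1,0,0,0,-1]]' >/dev/null
python3 to.py .588 -.2382 .113 -94
```

```text
t 34.7 pos [ 0.4544 -0.0207  0.0173] psi -4.02 q6 -0.14 F [-0.1  0.2 -0.1] open 0.0856 grip 0.0
shift/30mm now-axes [-0.013  0.02  -0.007] final-axes [-0.013  0.02  -0.007] turn/5deg [-0.014  0.01  -0.004]
t: 35.33
tool_pos: [0.4571, -0.0212, 0.0205]
tool_rot: [2.295, 2.138, 0.003]
contact_force: [0.4, 0.9, 6.7]
opening: 0.0452
grip_force: 43.2
t: 35.95
tool_pos: [0.4546, -0.0206, 0.0945]
tool_rot: [2.298, 2.141, -0.001]
contact_force: [0.4, -0.3, -2.0]
opening: 0.0455
grip_force: 42.3
t 38.45 pos [ 0.4547 -0.0206  0.1538] psi -94.22 q6 1.44 F [-0.4 -0.3 -2.5] open 0.0451 grip 42.4
shift/30mm now-axes [4.964 6.906 1.372] final-axes [4.938 6.927 1.361] turn/5deg [ 0.014 -0.008 -0.044]
```

```bash
python3 -m jog '[[0,0,-0.04,0.55,0.77,0,-1],[0,0,0,0.55,0.77,0,-1],[0,0,0,0.55,0.77,0,-1],[0,0,0,0.55,0.77,0,-1],[0,0,0,0.55,0.77,0,-1]]' >/dev/null
python3 -m jog '[[0,0,0,0.55,0.77,0,-1],[0,0,0,0.55,0.77,0,-1],[0,0,0,0.55,0.77,0,-1],[0,0,0,0.55,0.77,0.7,-1],[0,0,0,0,0,0.6,-1]]' >/dev/null
python3 -m jog '[[0,0,0,0,0,0,-1],[0,0,0,0,0,0,-1]]'
python3 to.py .588 -.2382 .113 -94
python3 stripe.py bl 345 168 374 186
python3 - <<'E'
from h import *
t=snap('top')['img'];s=snap('side')['img']
a=cv2.resize(t[110:220,310:410],None,fx=4,fy=4,interpolation=2);b=cv2.resize(s[140:260,330:430],None,fx=4,fy=4,interpolation=2)
o=np.zeros((480,800,3),np.uint8);o[:a.shape[0],:400]=a;o[:b.shape[0],400:]=b
cv2.imwrite('pics/p6.png',o[:,:,::-1])
E
```

```text
t: 39.95
tool_pos: [0.5894, -0.2375, 0.1159]
tool_rot: [3.139, -0.105, 0.003]
contact_force: [0.0, -0.2, -2.2]
opening: 0.0455
grip_force: 42.3
t 39.95 pos [ 0.5894 -0.2375  0.1159] psi -93.83 q6 1.14 F [ 0.  -0.2 -2.2] open 0.0455 grip 42.3
shift/30mm now-axes [-0.044  0.026  0.095] final-axes [-0.043  0.026  0.095] turn/5deg [ 0.012 -0.02   0.034]
62 [361.19354839 176.33870968] tester mm mean 17.07317205653238 -1.7797495497174023 x range [11.64950602 21.75239514] y range [-17.2873708   14.77286148]
```

View pics/p6.png

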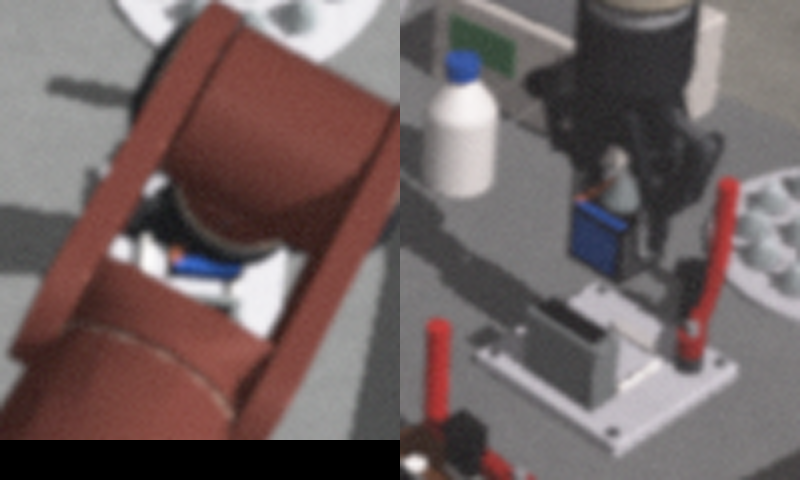

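Blue now faces the bar, copper is on the -y side, and the lever is open. The x offset sits between the bar and the lip. I'll lower it.

```bash
python3 -m jog '[[0,0,0.03,0,0.02,0.4,-1],[0,0,0,0,0,0.5,-1],[0,0,0,0,0,0.6,-1],[0,0,0,0,0,0.6,-1],[0,0,0,0,0,0.35,-1]]'
python3 -m jog '[[0,0,0,0,0,0.1,-1],[0,0,0,0,0,0,-1]]'
python3 -m jog '[[0,0,0,0,0,0.08,-1],[0,0,0,0,0,0.06,-1]]'
python3 to.py .588 -.2382 .0287 -94
```

```text
t: 40.72
tool_pos: [0.5887, -0.2384, 0.0395]
tool_rot: [3.14, -0.11, -0.001]
contact_force: [-0.4, 0.2, -2.6]
opening: 0.0452
grip_force: 42.4
t: 40.98
tool_pos: [0.59, -0.2391, 0.0392]
tool_rot: [3.138, -0.11, 0.003]
contact_force: [-0.0, -1.1, -1.8]
opening: 0.0454
grip_force: 42.4
t: 41.22
tool_pos: [0.5902, -0.2392, 0.0354]
tool_rot: [3.138, -0.11, 0.005]
contact_force: [-0.5, 0.5, -1.0]
opening: 0.0453
grip_force: 42.4
t 41.23 pos [ 0.5902 -0.2392  0.0354] psi -94.01 q6 1.14 F [-0.5  0.5 -1. ] open 0.0453 grip 42.4
shift/30mm now-axes [-0.075 -0.029  0.224] final-axes [-0.074 -0.029  0.224] turn/5deg [ 0.02  -0.034 -0.002]
```

```bash
python3 -m jog '[[0.01,-0.03,0,0,0,0.08,-1],[0,0,0,0,0,0.06,-1]]'
python3 -m jog '[[0,0,0,0,0,0.06,-1],[0,0,0,0,0,0.04,-1]]'
python3 -m jog '[[0,0,0,0,0,0.03,-1],[0,0,0,0,0,0,-1]]'
```

```text
t: 41.48
tool_pos: [0.5898, -0.239, 0.0305]
tool_rot: [3.139, -0.11, -0.001]
contact_force: [-0.4, 1.0, -1.5]
opening: 0.0456
grip_force: 42.4
t: 41.72
tool_pos: [0.5899, -0.239, 0.0295]
tool_rot: [3.14, -0.11, -0.003]
contact_force: [-7.3, 4.0, 12.5]
opening: 0.0454
grip_force: 44.1
t: 41.98
tool_pos: [0.5902, -0.2392, 0.0295]
tool_rot: [3.139, -0.11, -0.001]
contact_force: [-5.9, 3.3, 11.6]
opening: 0.0452
grip_force: 43.9
```

The floor contact height matches the prediction (0.0295). I'll release and go to the lever.

```bash
python3 -m jog '[[0,0,0,0,0,0,1],[0,0,0,0,0,0,1],[0,0,0,0,0,0,1],[0,0,0,0,0,0,1],[0,0,0,0,0,-0.3,1]]' >/dev/null
python3 -m jog '[[0,0,0,0,0,-1,1],[0,0,0,0,0,-1,1],[0,0,0,0,0,-1,1],[0,0,0,0,0,-1,1],[0,0,0,0,0,-0.2,1]]' >/dev/null
python3 -m jog '[[0,0,0,0.9,0.05,0,1],[0,0,0,0.9,0.05,0,1],[0,0,0,0.9,0.05,0,1],[0,0,0,0.9,0.05,0,1],[0,0,0,0,0,0,1]]' >/dev/null
python3 to.py .701 -.2525 .073 -94
python3 - <<'E'
from h import *
d=viewer.get_image('side');h=cv2.cvtColor(d['img'],cv2.COLOR_RGB2HSV).astype(int)
k=(h[...,1]>130)&((h[...,0]<8)|(h[...,0]>172))
x=[np.nonzero(k[y,395:425])[0].mean()+395 for y in(188,190,192)];print(x,plane(d,[(np.mean(x),190)],.10))
cv2.imwrite('pics/p7.png',cv2.resize(d['img'][140:260,330:430],None,fx=4,fy=4,interpolation=2)[:,:,::-1])
E
```

```text
t 43.85 pos [ 0.6975 -0.2522  0.1598] psi -93.98 q6 1.19 F [ 0.9  1.  -0.1] open 0.0852 grip 0.0
shift/30mm now-axes [0.126 0.003 2.892] final-axes [1.180e-01 2.000e-03 2.892e+00] turn/5deg [-0.004  0.032  0.004]
[np.float64(411.5), np.float64(411.5), np.float64(411.0)] [[ 0.69504754 -0.25108918  0.1       ]]
```

View pics/p7.png

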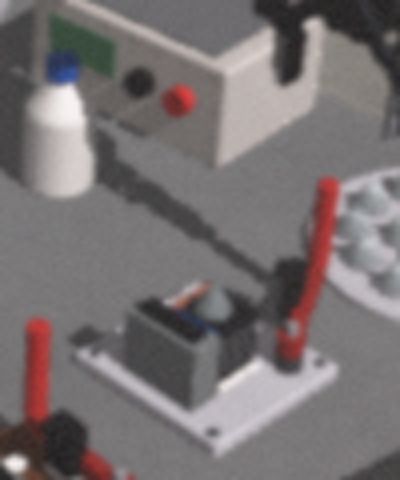

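The module is seated with its blue stripe at the bar and copper at the far (-y) side. The lever grip is at about (0.698,-0.252). I'll pinch it and shut it.

```bash
python3 -m jog '[[0,0,0,0.05,0,0.7,1],[0,0,0,0,0,0.8,1],[0,0,0,0,0,0.8,1],[0,0,0,0,0,0.55,1],[0,0,0,0,0,0,1]]'
python3 -m jog '[[0,0,0,0,0,0,-1],[0,0,0,0,0,0,-1],[0,0,0,0,0,0,-1],[0,0,0,0,0,0,-1],[0,0,0,0,0,0,-1]]' 60
python3 -m jog '[[0,0,0,0,0,0,-1],[0,0,0,-0.34,-0.54,0,-1],[0,0,0,-0.39,-0.4,0,-1],[0,0,0,-0.46,-0.32,0,-1],[0,0,0,-0.52,-0.22,0,-1]]' 60
python3 -m jog '[[0,0,0,-0.41,-0.1,0,-1],[0,0,0,-0.36,-0.03,0,-1],[0,0,0,0,0,0,-1]]'
python3 to.py .6265 -.1988 .073 -94
```

```text
t: 44.52
tool_pos: [0.697, -0.252, 0.0731]
tool_rot: [-3.138, 0.11, 0.008]
contact_force: [0.6, -0.1, 0.9]
opening: 0.0853
grip_force: 0.0
t: 45.15
tool_pos: [0.6994, -0.2522, 0.0772]
tool_rot: [3.14, -0.11, 0.002]
contact_force: [1.5, 2.9, 2.9]
opening: 0.0144
grip_force: 58.4
t: 45.78
tool_pos: [0.6513, -0.2061, 0.0771]
tool_rot: [3.136, -0.109, 0.004]
contact_force: [0.2, -0.7, 4.3]
opening: 0.0142
grip_force: 59.3
t: 46.15
tool_pos: [0.626, -0.1989, 0.075]
tool_rot: [-3.139, 0.111, 0.006]
contact_force: [0.0, 0.6, 0.6]
opening: 0.0
grip_force: 0.0
t 46.15 pos [ 0.626  -0.1989  0.075 ] psi -94.04 q6 1.22 F [0.  0.6 0.6] open 0.0 grip 0.0
shift/30mm now-axes [ 0.016 -0.004  0.068] final-axes [ 0.016 -0.004  0.068] turn/5deg [-0.006  0.042 -0.008]
```

The opening reads 0, so the grip slipped out of the fingers near the end. I'll locate it.

```bash
python3 lev.py
python3 - <<'E'
from h import *
t=snap('top')['img'];s=snap('side')['img']
a=cv2.resize(t[110:220,310:410],None,fx=4,fy=4,interpolation=2);b=cv2.resize(s[140:260,330:430],None,fx=4,fy=4,interpolation=2)
o=np.zeros((480,800,3),np.uint8);o[:a.shape[0],:400]=a;o[:b.shape[0],400:]=b
cv2.imwrite('pics/p8.png',o[:,:,::-1])
E
```

```text
196 386 387 2 | 198 385 387 3 | 200 384 387 4 | 202 384 387 4 | 204 383 387 5 | 206 383 386 4 | 208 383 386 4 | 
-0.05 [ 0.6234 -0.1986] [[379.0, 204.9], [379.4, 200.5], [380.2, 190.7]]
0 [ 0.6276 -0.1988] [[380.0, 204.3], [380.4, 199.9], [381.3, 190.1]]
0.05 [ 0.6317 -0.1992] [[381.0, 203.7], [381.4, 199.3], [382.3, 189.5]]
0.1 [ 0.6359 -0.1998] [[382.1, 203.2], [382.5, 198.8], [383.5, 189.0]]
0.2 [ 0.6441 -0.2017] [[384.5, 202.2], [384.9, 197.8], [385.9, 188.0]]
pin [[402.65458671 222.58986558]]
```

View pics/p8.png

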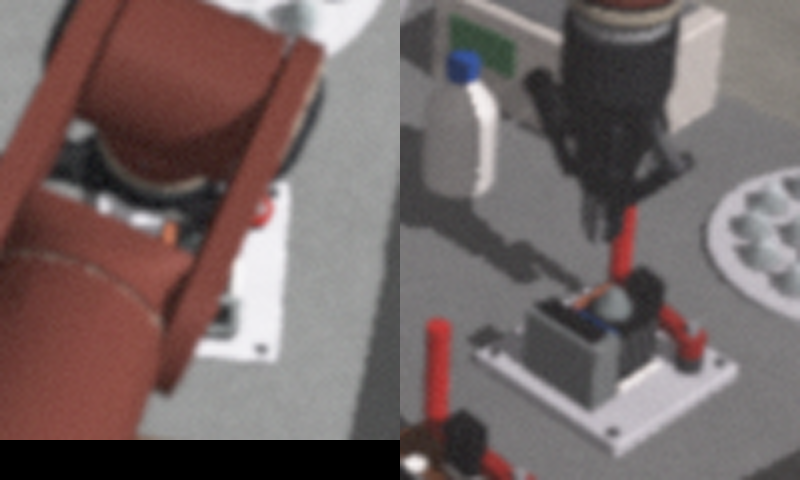

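The grip was squeezed out behind the fingers; the lever is at a≈0.2 with the grip near (0.645,-0.202). I'll go up and over, then push it shut from behind with closed fingers.

```bash
python3 -m jog '[[0,0,0,-0.1,0,-0.5,-1],[0,0,0,0,0,-0.9,-1],[0,0,0,0,0,-0.8,-1],[0,0,0,0.9,0,0,-1],[0,0,0,0.9,0,0,-1]]' >/dev/null
python3 -m jog '[[0,0,0,0.1,0.05,0,-1],[0,0,0,0,0,0,-1]]' >/dev/null
python3 to.py .678 -.2025 .073 -94
```

```text
t 47.17 pos [ 0.6812 -0.2046  0.1424] psi -94.01 q6 1.25 F [ 0.7 -0.1 -0.4] open 0.0 grip 0.0
shift/30mm now-axes [-0.11  -0.063  2.312] final-axes [-0.112 -0.062  2.312] turn/5deg [ 0.006  0.014 -0.002]
```

```bash
python3 -m jog '[[0,0,0,0,-0.06,0.8,-1],[0,0,0,0,0,0.8,-1],[0,0,0,0,0,0.7,-1],[0,0,0,0,0,0,-1]]'
python3 -m jog '[[0,0,0,-0.3,0,0,-1],[0,0,0,-0.3,0,0,-1],[0,0,0,-0.2,0,0,-1]]'
python3 -m jog '[[0,0,0,-0.1,0,0,-1],[0,0,0,-0.1,0,0,-1],[0,0,0,0,0,0,-1]]'
python3 lev.py | head -1
```

```text
t: 47.68
tool_pos: [0.6791, -0.2018, 0.0687]
tool_rot: [-3.138, 0.11, 0.011]
contact_force: [-0.9, -0.2, 1.1]
opening: 0.0001
grip_force: 0.0
t: 48.05
tool_pos: [0.6581, -0.201, 0.0746]
tool_rot: [3.139, -0.11, 0.003]
contact_force: [1.1, 1.8, -0.0]
opening: -0.0003
grip_force: 0.9
t: 48.42
tool_pos: [0.6517, -0.2008, 0.0735]
tool_rot: [3.139, -0.11, -0.001]
contact_force: [1.2, 0.2, 1.2]
opening: 0.0001
grip_force: 0.6
196 380 383 4 | 198 380 383 4 | 200 380 383 4 | 202 379 383 5 | 204 379 383 5 | 206 379 382 4 | 208 379 382 4 | 210 379 382 4 |
```

```bash
python3 -m jog '[[0,0,0,-0.06,0,0,-1],[0,0,0,-0.06,0,0,-1],[0,0,0,0,0,0,-1]]'
python3 -m jog '[[0,0,0,-0.06,0,0,-1],[0,0,0,-0.06,0,0,-1],[0,0,0,0,0,0,-1]]'
python3 -m jog '[[0,0,0,-0.06,0,0,-1],[0,0,0,-0.06,0,0,-1],[0,0,0,0,0,0,-1]]'
python3 lev.py | head -1
```

```text
t: 48.85
tool_pos: [0.6492, -0.2004, 0.0734]
tool_rot: [3.139, -0.11, 0.004]
contact_force: [5.4, 0.8, -0.3]
opening: -0.0002
grip_force: 2.8
t: 49.22
tool_pos: [0.649, -0.2004, 0.0737]
tool_rot: [3.138, -0.11, 0.018]
contact_force: [18.7, -1.6, -7.6]
opening: -0.0005
grip_force: 9.2
t: 49.6
tool_pos: [0.6489, -0.2005, 0.074]
tool_rot: [3.136, -0.11, 0.033]
contact_force: [31.4, -2.4, -16.1]
opening: 0.0003
grip_force: 15.6
196 379 383 5 | 198 379 383 5 | 200 379 382 4 | 202 379 382 4 | 204 379 382 4 | 206 378 382 5 | 208 378 382 5 | 210 378 382 5 |
```

The hard stop is reached at 31 N, and the pixel columns match the first pass, so both closures were complete. I'll back off, rise and do a final check.

```bash
python3 -m jog '[[0,0,0,0.5,0,0,-1],[0,0,0,0.5,0,0,-1],[0,0,0,0,0,-0.9,-1],[0,0,0,0,0,-0.9,-1],[0,0,0,0,0,-0.9,-1]]' >/dev/null
python3 -m jog '[[0,0,0,0.9,0,-0.9,-1],[0,0,0,0.9,0,-0.5,-1],[0,0,0,0,0,0,-1],[0,0,0,0,0,0,-1]]'
python3 lev.py|head -1;python3 - <<'E'
from h import *
d=viewer.get_image('side')
cv2.imwrite('pics/p9.png',cv2.resize(d['img'][140:260,330:430],None,fx=4,fy=4,interpolation=2)[:,:,::-1])
E
```

```text
t: 50.78
tool_pos: [0.7234, -0.2055, 0.1942]
tool_rot: [-3.139, 0.11, 0.007]
contact_force: [-0.8, 0.3, -0.9]
opening: -0.0003
grip_force: 0.0
196 380 383 4 | 198 379 383 5 | 200 379 382 4 | 202 379 382 4 | 204 379 382 4 | 206 379 382 4 | 208 379 382 4 | 210 379 382 4 |
```

View pics/p9.png

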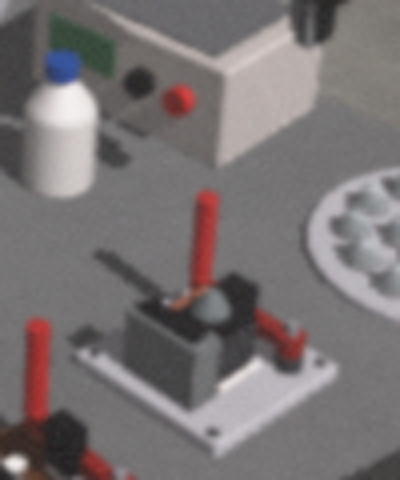

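The lever is shut (grip at about column 380.5), the module is clamped upright with its blue side to the bar, and the robot is clear. Handing in.

```bash
python3 -c "from station import finish_job; print(finish_job())"
```

```text
the job is handed in; nothing more can be done
None
```

I tested the black module copper side first, then blue, with the lever against its stop both times, left it clamped blue side to the bar with the lever shut, and handed the job in at about 51 s; the grip slipped from the fingers during the second shut and I pushed it closed from behind.

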